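Square a sawn stone slab into the fence corner

ROBOT

A 7-joint arm with a two-finger parallel gripper is mounted at the origin on the work surface. World frame = base frame: x ahead of the robot, y to its left, z up, the work surface at z = 0. Lengths are in m, angles in rad, forces in N, time in s.
With the tool pointing down it reaches from about 0.4 to 0.75 m from the base axis. Payload 19.5 kg.
Tool frame: the origin (TCP) lies at the very end of the fingers, on their centre line; the grasp point (between the pads) lies 19 mm behind it; y points along the fingers, z is the direction in which the jaws open and shut, and the axes are right-handed (so a half turn about y gives the same grasp; the last joint's range is limited). The gripper opens to 85 mm and grips with 20 to 120 N. Pads are 22 mm wide; open, the fingers measure 114 mm over their backs; the gripper's body (76 mm by 85 mm) begins 54 mm behind the grasp point. The pads swing forward as they close: fully open they stand 13 mm farther back than shut.
Start: joints at [-1.242, 0.707, -0.028, 1.485, 0.022, 0.951, -0.075], TCP at [0.208, 0.536, 0.194] pointing down, gripper open.
Joint ranges: [-2.71, 2.71], [-0.32, 2.16], [-1.57, 1.52], [0, 2.45], [-1.46, 4.6], [0, 2.02], [-2.83, 2.83]. Speed limits (rad/s): [1.89, 1.89, 2.57, 2.57, 3.01, 3.01, 3.01].

INTERFACE

Orientations are given as [roll, pitch, yaw] about the fixed x, y, z axes, in that order (R = Rz(yaw) Ry(pitch) Rx(roll)).
In Python, from plant import * gives the robot as it stands.
- The arm moves only by the tool play_rows, never from a script. Its argument "rows" is a list of rows, each a list of 3 entries, a list of its own where there are three numbers: the finger opening in mm, from 0 to 85.4, then the shift along the tool's x, y, z in mm, then the turn about the tool's y in rad. A call has 1 to 12 rows; each row shifts and turns the commanded pose from where the row before left it, along the tool's axes as they then stand; what a row does not reach is not made up. A row lasts 1/12 s, in which the tool goes at most 41.7 mm and 7.16 degrees, less where a joint would pass 70% of its speed; a pose out of reach is approached as far as the arm can. A call is refused whole if a number of a shift passes 41.7 or a number of a turn 0.125, either way. A call with a gripper value outside its range is refused whole. The fingers move at their own pace and stop on an object; "newtons" is the grip in N (left out, the last holds). Time passes only in rows, so rows that do not move let the fingers close. It gives the time, the measured TCP pose, the force and the opening at its end, in the units of the state.
- state(): the state, without advancing time (a new reading comes with each control period).
- read_camera(name): name is "side" or "top"; returns the picture (480x640x3 uint8, red, green, blue); there is no depth.
- get_calibration(name): a dict with "fx", "fy", "cx", "cy" (pixels), "R" (3x3) and "t" (3): a world point X has camera coordinates R X + t. Camera axes: x right, y down, z forward; pixel columns grow to the right and rows downward; lengths in m; the calibration is good to about 2 mm. A picture is of the moment at which its call begins. get_calibration takes no time and is no camera call.
- job_done(): hands the job in, once; it reports no verdict.
The state is a dict: "time": time; "qpos": joint angles; "joint_velocities": joint speeds; "joint_efforts": joint torques, N m; "ee_pos": TCP position; "ee_rot": TCP orientation; "force": force on the tool from outside, world axes, zero at the start; "wrist_torque": the same for the moment, N m; "finger_gap": finger opening in m.
Only numpy, scipy, OpenCV 4.12 (cv2) and the standard library are available. Lean on these libraries where they do the work, as an engineer would, in place of code of your own. Each camera call takes 0.05 s, during which the arm holds its last target. There are 200 camera calls.

TASK

Push the big rectangular stone slab on the squaring board home into the corner of the two fences, so that it lies flat and flush, its long side against the far fence and its short side against the left fence (as seen from the robot). Leave the triangular offcut and the narrow strip where they lie, and let go of the slab.

Things in the scene. Friction and masses are not known exactly. Their poses are not given: they have to be found in the camera images.
- slab: Workpiece: rectangular sawn slab of brown stone, 70 x 100 mm, 22 mm thick, about 0.4 kg, the largest loose stone; lies flat and loose on the squaring board, some 20 to 85 mm short of each fence and up to 15 degrees askew. Origin: centre of its underside; x along the 70 mm side, y along the 100 mm side.
- stop: Fixed squaring board: aluminium plate 245 x 305 mm, 8 mm thick, with two dark steel fences 20 mm high above it at a right angle. Origin: fences' inside corner, at bench level; x away from the robot, y left. Far fence's face: plane x=0, along -y for 285 mm; left fence's: plane y=0, along -x for 209 mm. The slab's origin when home: x=-35, y=-50, z=8 mm, axes parallel to the board's.
- offcut: Bystander: a small offcut of the same stone, a triangle in plan with sides of about 50 mm, 18 mm thick, lying loose on the board near its corner opposite the fences. Origin: centre of its underside.
- strip: Bystander: a narrow strip of the same stone, 110 x 22 mm and 18 mm thick, lying loose on the bench left of the left fence, outside the board. Origin at the centre of its underside, x along its length.
Mind the look-alikes: they are no part of the job. Leave any pink or white look-alike of the slab alone.

How it is judged:
At the end, for the whole second after the job is handed in: The slab lies flat (5 degrees) on the board, at rest, its centre within 10 mm along each fence direction of its home place against both fences, long side along the far fence within 10 degrees; the offcut and the strip are within 25 mm of where they started (x of slab in the frame of stop between -0.045 and -0.025 m and y of slab in the frame of stop between -0.06 and -0.04 m and z of slab in the frame of stop below 0.014 m and angle between the y axis of slab and the y axis of stop, either way round below 0.175 rad and angle between slab's own z axis and vertical below 0.09 rad and linear speed of slab below 0.02 m/s and distance of each of offcut, strip from where it was at the start of the episode below 0.025 m); the robot touches nothing.
It fails at once if the triangular offcut is pushed or carried away (over 25 mm) (distance of offcut from where it was at the start of the episode above 0.025 m).
It fails at once if the narrow strip is pushed or carried away (over 25 mm) (distance of strip from where it was at the start of the episode above 0.025 m).
It also fails if it takes over 40 s, if anything falls off the work surface, if the arm or the gripper's body presses on something with over 40 N, if the wrist force passes 120 N, or if a joint passes its speed limit or range.

## Working session

There is one attempt and no reset: what is moved stays moved. The work goes in short steps, Python scripts to look and compute and a tool call to move; the robot and the scene stay as the last step left them, time stands still between calls to the robot, and variables do not carry over. Pictures are saved under pics/ and viewed, about 8 in all and at most 12, crops included, and the job is handed in when it is done.

Besides the shell and the picture viewer there is one more tool, called after "Emit:" by a JSON object that holds its "fn" and its "kwargs". play_rows: Moves the arm, as the interface text tells. Its arguments: {"type":"object","properties":{"rows":{"type":"array"},"newtons":{"type":"number"}},"required":["rows"]}

```bash
mkdir -p pics; ls; python3 - <<'E'
from plant import *
import cv2
for n in ("side","top"):
    cv2.imwrite(f"pics/{n}0.png",read_camera(n)[:,:,::-1]); c=get_calibration(n); print(n,c)
s=state(); print(s["time"],s["ee_pos"],s["ee_rot"],s["force"],s["finger_gap"])
E
```

```text
pics
side {'fx': 554.5773013036925, 'fy': 554.5773013036925, 'cx': 316.01037825885317, 'cy': 237.78791132186754, 'R': array([[ 0.95054508, -0.30963125, -0.02434226],
       [-0.20824355, -0.57721704, -0.78959174],
       [ 0.23043151,  0.75561166, -0.61314952]]), 't': array([-0.4743939 ,  0.14705672,  0.76417751])}
top {'fx': 478.02391975627006, 'fy': 478.02391975627006, 'cx': 315.1114541426428, 'cy': 234.7377834912928, 'R': array([[-0.01602896, -0.99946255, -0.02859513],
       [-0.99885823,  0.01729337, -0.04453293],
       [ 0.0450035 ,  0.02784867, -0.99859859]]), 't': array([0.01869192, 0.47405394, 0.96563124])}
0.1 [0.20824891 0.53567459 0.19389564] [-1.57175716e+00 -3.78469070e-05 -3.70786037e-01] [-0.54561877  0.14620534 -0.45903427] 0.08526694683473444
```

View pics/top0.png

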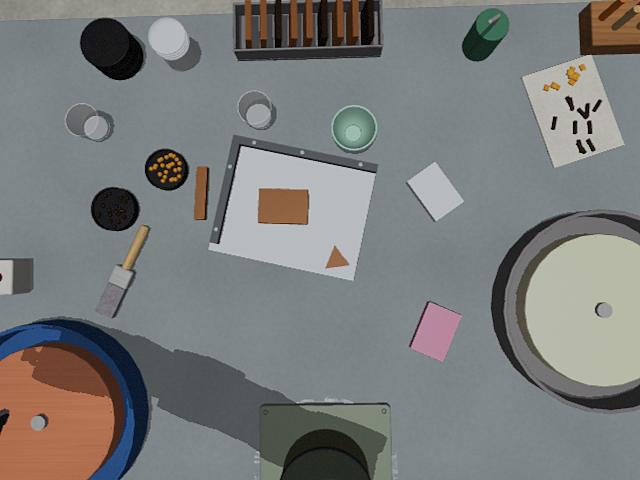

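View pics/side0.png

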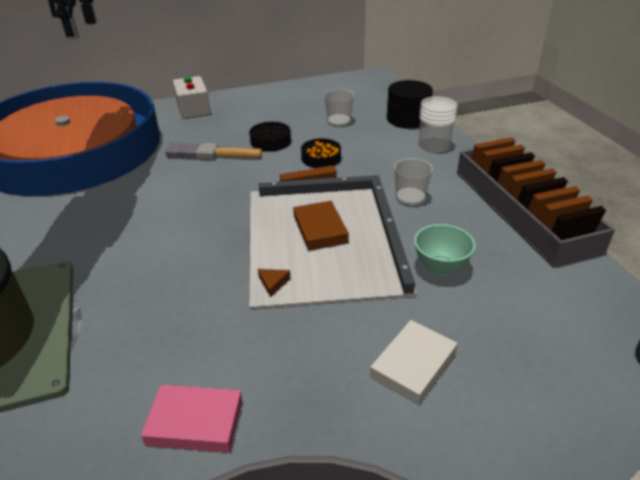

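The top picture shows these candidates:
- Brown slab at (283,206), on the board. This is the one I want.
- White look-alike at (435,190) and pink look-alike at (436,331). Both are off the board.
- Brown strip at (201,193) and triangular offcut at (337,258). Both are bystanders.

The fence corner is near (237,145). The side picture agrees, with the slab at (320,225), the offcut at (273,278), and the corner near (375,188).

```bash
cat > h.py <<'E'
from plant import *
import cv2, numpy as np
def ray(n,uv,z):
    c=get_calibration(n); R=c["R"];C=-R.T@c["t"]
    d=R.T@np.array([(uv[0]-c["cx"])/c["fx"],(uv[1]-c["cy"])/c["fy"],1]); return C+d*(z-C[2])/d[2]
def proj(n,X):
    c=get_calibration(n); p=c["R"]@X+c["t"]; return np.array([c["fx"]*p[0]/p[2]+c["cx"],c["fy"]*p[1]/p[2]+c["cy"]])
def tri(uv1,uv2):
    A=[];b=[]
    for n,uv in (("top",uv1),("side",uv2)):
        c=get_calibration(n);P=np.c_[c["R"],c["t"]]
        for k,f,cc in((0,c["fx"],c["cx"]),(1,c["fy"],c["cy"])):
            r=P[k]*f-(uv[k]-cc)*P[2]; A.append(r[:3]);b.append(-r[3])
    return np.linalg.lstsq(np.array(A),np.array(b),rcond=None)[0]
def brown(im):
    hsv=cv2.cvtColor(im,cv2.COLOR_RGB2HSV); return cv2.inRange(hsv,(5,120,60),(15,255,255))
def slabs(im,win):
    m=brown(im); k=np.zeros_like(m); x0,y0,x1,y1=win; k[y0:y1,x0:x1]=m[y0:y1,x0:x1]
    return sorted([c for c in cv2.findContours(k,0,cv2.CHAIN_APPROX_NONE)[0] if cv2.contourArea(c)>60],key=cv2.contourArea)[::-1]
E
python3 - <<'E'
from h import *
im=cv2.imread("pics/top0.png")[:,:,::-1].copy(); s=cv2.imread("pics/side0.png")[:,:,::-1].copy()
for c in slabs(im,(180,120,390,290)):
    r=cv2.minAreaRect(c); print("top",r, [np.round(ray("top",p,0.030)*1000).tolist() for p in cv2.boxPoints(r)])
for c in slabs(s,(240,160,420,310)):
    print("side",cv2.contourArea(c),cv2.approxPolyDP(c,3,True)[:,0].tolist())
a=cv2.resize(im[130:290,195:390],None,fx=2.05,fy=2.05,interpolation=2); b=cv2.resize(s[160:310,240:425],None,fx=2.1,fy=2.1,interpolation=2)
h=max(a.shape[0],b.shape[0]); pad=lambda q:cv2.copyMakeBorder(q,0,h-q.shape[0],0,0,0)
cv2.imwrite("pics/crop0.png",np.hstack([pad(a),pad(b)])[:,:,::-1])
E
```

```text
top ((282.5, 206.0), (34.0, 49.0), 90.0) [[568.0, 124.0, 30.0], [566.0, 25.0, 30.0], [497.0, 26.0, 30.0], [499.0, 125.0, 30.0]]
top ((200.3551788330078, 192.9620819091797), (10.335076332092285, 52.49748611450195), 3.3664605617523193) [[510.0, 255.0, 30.0], [616.0, 248.0, 30.0], [615.0, 227.0, 30.0], [508.0, 234.0, 30.0]]
top ((338.4142150878906, 260.5058898925781), (18.538463592529297, 21.53846549987793), 22.61986541748047) [[409.0, -10.0, 30.0], [448.0, -27.0, 30.0], [433.0, -61.0, 30.0], [394.0, -44.0, 30.0]]
side 1464.0 [[294, 208], [306, 241], [343, 235], [346, 241], [347, 233], [331, 202]]
side 390.5 [[335, 170], [331, 165], [280, 175], [282, 180], [312, 178], [330, 173], [334, 176]]
side 323.5 [[259, 270], [267, 289], [288, 273]]
```

View pics/crop0.png

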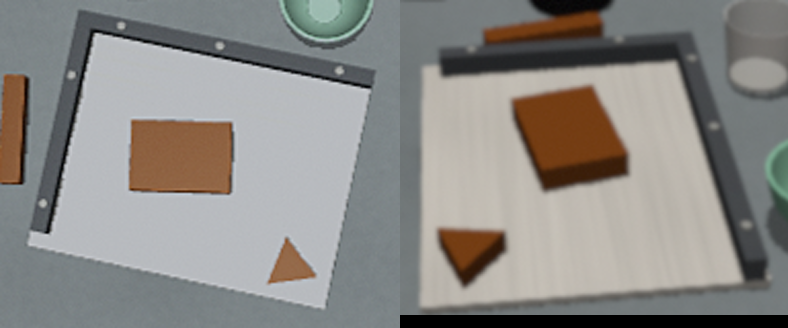

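```bash
python3 - <<'E'
from h import *
T=[(258.9,188.5),(308.2,189.3),(307.7,223.6),(258.4,223.0)]; S=[(332.9,201.4),(348.1,232.4),(307.1,240),(293.8,207.6)]
P=np.array([tri(a,b) for a,b in zip(T,S)])*1000; print(P.round(1)); print([round(np.linalg.norm(P[i]-P[i-1])) for i in range(4)])
Q=np.array([ray("top",a,.03)*1000 for a in T]); print(Q.round(1)); c=Q.mean(0)
ex=Q[0]-Q[3]+Q[1]-Q[2]; ey=Q[0]-Q[1]+Q[3]-Q[2]; ang=np.arctan2(ey[1],ey[0])-np.pi/2; print("slab c",c.round(1),"yaw deg",np.degrees(ang), np.degrees(np.arctan2(ex[1],ex[0])))
O,F,L=[ray("top",p,.008)*1000 for p in [(239.9,145.1),(376,172.4),(218.9,243.7)]]
print("corner",O.round(1),F.round(1),L.round(1),np.linalg.norm(F-O),np.linalg.norm(L-O))
print("corner tri",tri((239.9,145.1),(240+279/2.1*1.0,160+62/2.1))*1000)
y=(O-F)[:2];x=(O-L)[:2]; by=np.arctan2(y[1],y[0])-np.pi/2; bx=np.arctan2(x[1],x[0]); print("board yaw",np.degrees([bx,by]))
b=by; R=np.array([[np.cos(b),-np.sin(b)],[np.sin(b),np.cos(b)]])
print("slab in stop",R.T@(c-O)[:2]); print("home", O[:2]+R@[-35,-50]); print("slab corners in stop",(Q-O)[:,:2]@R)
for n,p in (("off",(195+292/2.05,130+265/2.05)),("strip",(200.4,193))): print(n,R.T@(ray("top",p,.018)*1000-O)[:2])
s=state();from scipy.spatial.transform import Rotation as r; print(s["ee_pos"],"\n",r.from_euler("xyz",s["ee_rot"]).as_matrix().round(3))
E
```

```text
[[570.1 122.4  27. ]
 [563.1  23.1  32.1]
 [494.4  24.9  33.4]
 [499.6 123.9  29.7]]
[71, 100, 69, 99]
[[568.8 122.2  30. ]
 [565.2  22.7  30. ]
 [496.   24.8  30. ]
 [499.  124.   30. ]]
slab c [532.3  73.4  30. ] yaw deg -1.90554506426994 -1.5794170825116252
corner [663.3 164.    8. ] [ 600.4 -116.2    8. ] [459.4 209.3   8. ] 287.22586543025176 208.8966026586919
corner tri [664.39507123 164.39558631   5.21843402]
board yaw [-12.51921198 -12.66251421]
slab in stop [-108.00939964 -117.11988826]
home [618.21092916 122.8965924 ]
slab corners in stop [[ -83.06964542  -61.49342214]
 [ -64.78306984 -159.39358296]
 [-132.67786718 -172.52843064]
 [-151.50701612  -75.06411728]]
off [-190.54930916 -245.48926356]
strip [-114.84519061   56.59672311]
[0.20824891 0.53567459 0.19389564] 
 [[ 0.932 -0.     0.362]
 [-0.362 -0.001  0.932]
 [ 0.    -1.    -0.001]]
```

Slab height triangulates to about 30 mm and its sides to about 70 x 100 mm. The fences measure 287 and 209 mm, so everything matches the text. The board yaw is -12.6°, and the slab sits at (-108,-117) in the stop frame, about 11° askew.

Plan: push with two spread fingertips, first against the far fence and then against the left one.

Emit:
{"fn": "play_rows", "kwargs": {"rows": [[50,[20,0,-16],0],[50,[20,0,-16],0],[50,[20,0,-16],0],[50,[20,0,-16],0],[50,[20,0,-16],0],[50,[20,0,-16],0],[50,[20,0,-16],0],[50,[20,0,-16],0],[50,[20,0,-16],0],[50,[20,0,-16],0],[50,[20,0,-16],0],[50,[20,0,-16],0]]}}

```text
time: 1.1
ee_pos: [0.3628, 0.2688, 0.1942]
ee_rot: [-1.571, 0.0, -0.371]
force: [0.9, 0.0, -0.7]
finger_gap: 0.0497
```

Emit:
{"fn": "play_rows", "kwargs": {"rows": [[50,[20,0,-16],0],[50,[20,0,-16],0],[50,[20,0,-16],0],[50,[20,0,-16],0],[50,[20,0,-16],0],[50,[20,0,-16],0],[50,[20,0,-16],0],[50,[20,0,-16],0],[50,[0,0,0],-0.075],[50,[0,0,0],-0.075],[50,[0,0,0],0],[50,[0,0,0],0]]}}

```text
time: 2.1
ee_pos: [0.4651, 0.0927, 0.1942]
ee_rot: [-1.571, 0.0, -0.223]
force: [0.2, 1.0, 0.3]
finger_gap: 0.0501
```

```bash
cat >> h.py <<'E'
from scipy.spatial.transform import Rotation as Ro
O=np.array([663.3,164.]);b=np.radians(-12.6);RB=np.array([[np.cos(b),-np.sin(b)],[np.sin(b),np.cos(b)]])
def rep():
    s=state(); M=Ro.from_euler("xyz",s["ee_rot"]).as_matrix(); p=s["ee_pos"]*1000
    print("t",s["time"],"stop xy",(RB.T@(p[:2]-O)).round(1),"z",p[2].round(1),"toolx yaw rel board",np.degrees(np.arctan2(M[1,0],M[0,0])-b).round(1),"F",s["force"].round(1),"gap",s["finger_gap"])
E
python3 -c "
from h import *
rep()"
```

```text
t 2.1 stop xy [-177.9 -112.8] z 194.2 toolx yaw rel board -0.2 F [0.2 1.  0.3] gap 0.05010220389865657
```

Emit:
{"fn": "play_rows", "kwargs": {"rows": [[50,[0,18,-4],0],[50,[0,18,0],0],[50,[0,18,0],0],[50,[0,18,0],0],[50,[0,18,0],0],[50,[0,18,0],0],[50,[0,18,0],0],[50,[0,18,0],0],[50,[0,15,0],0],[50,[0,10,0],0],[50,[0,6,0],0],[50,[0,0,0],0]]}}

```text
time: 3.1
ee_pos: [0.4639, 0.0889, 0.0185]
ee_rot: [-1.572, 0.001, -0.222]
force: [0.0, -0.5, -0.5]
finger_gap: 0.0501
```

```bash
python3 - <<'E'
from h import *
rep(); s=read_camera("side"); cv2.imwrite("pics/s1.png",cv2.resize(s[130:330,220:440],None,fx=2.5,fy=2.5)[:,:,::-1])
E
```

```text
t 3.1 stop xy [-178.2 -116.8] z 18.5 toolx yaw rel board -0.1 F [ 0.  -0.5 -0.5] gap 0.0500932757791386
```

View pics/s1.png

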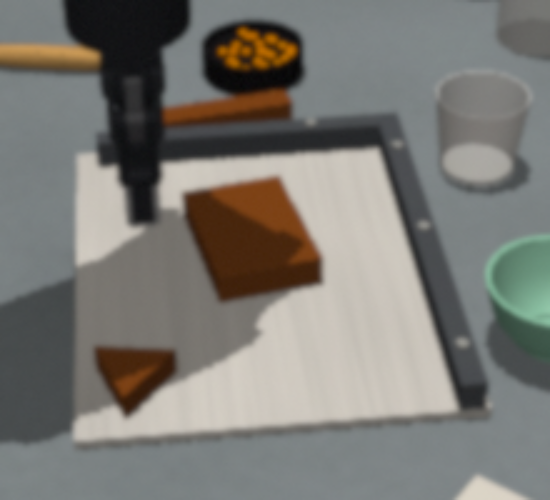

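The picture shows the fingertips at crop (140,220), on the near side of the slab (250,240) and clear of the offcut (135,375). I'll push now.

Emit:
{"fn": "play_rows", "kwargs": {"rows": [[50,[0,4,0],0],[50,[6,0,0],0],[50,[6,0,0],0],[50,[6,0,0],0],[50,[6,0,0],0],[50,[6,0,0],0],[50,[6,0,0],0],[50,[6,0,0],0],[50,[6,0,0],0],[50,[6,0,0],0],[50,[6,0,0],0],[50,[0,0,0],0]]}}

```text
time: 4.15
ee_pos: [0.524, 0.0753, 0.0153]
ee_rot: [-1.571, -0.001, -0.221]
force: [1.1, 0.2, 0.7]
finger_gap: 0.05
```

```bash
python3 - <<'E'
from h import *
rep(); a=read_camera("top");s=read_camera("side"); cv2.imwrite("pics/s2.png",np.hstack([cv2.resize(q,None,fx=2,fy=2) for q in (a[120:300,190:390],s[140:320,230:430])])[:,:,::-1])
E
```

```text
t 4.15 stop xy [-116.6 -117. ] z 15.3 toolx yaw rel board -0.1 F [1.1 0.2 0.7] gap 0.05001483305955901
```

View pics/s2.png

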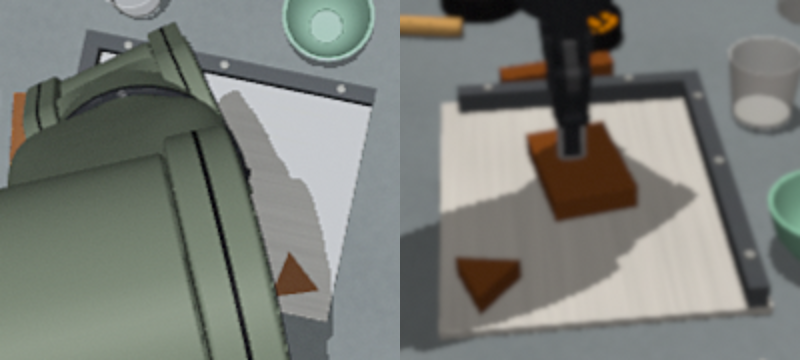

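```bash
python3 - <<'E'
from h import *
s=cv2.imread("pics/s2.png")
for z in (15,22,30,35,40): print(z,RB.T@(ray("side",(316,219),z/1000)[:2]*1000-O))
for st in [(-83,-61.5),(-64.8,-159.4),(-132.7,-172.5),(-151.5,-75)]:
    p=(proj("side",np.r_[(O+RB@st),30]/1000)-[230,140])*2+[400,0]; print(p.round())
for y in (-150,-84): print((proj("side",np.r_[(O+RB@[-116.6,y]),15.3]/1000)-[230,140])*2+[400,0])
E
```

```text
15 [-114.32485053  -92.8072561 ]
22 [-115.07273105 -102.45621097]
30 [-115.92745165 -113.48358797]
35 [-116.46165202 -120.37569859]
40 [-116.99585239 -127.26780921]
[604. 121.]
[641. 186.]
[558. 203.]
[527. 135.]
[575.85533765 198.64781415]
[568.40483503 151.98413204]
```

```bash
python3 - <<'E'
from h import *
s=read_camera("side"); cv2.imwrite("pics/s3.png",cv2.convertScaleAbs(cv2.resize(s[90:270,240:400],None,fx=3.3,fy=3.3,interpolation=2)[:,:,::-1],alpha=2.2,beta=10))
E
```

```text
(no output)
```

View pics/s3.png

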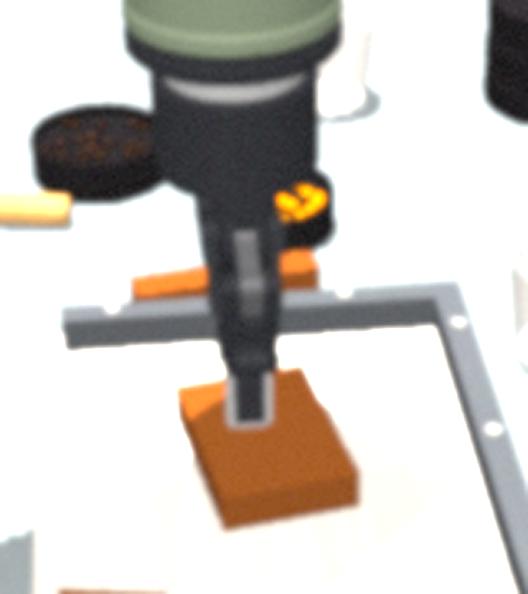

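The fingertip, crop (248,428), appears over the slab's top. The slab hasn't moved and the force is about zero, so the tips ride higher than I assumed. I'll lift, back off, close the fingers and compare where the tip appears with the reported TCP.

Emit:
{"fn": "play_rows", "kwargs": {"rows": [[50,[0,-15,0],0],[50,[0,-15,0],0],[20,[-15,0,0],0],[0,[-15,0,0],0],[0,[-15,0,0],0],[0,[-15,0,0],0],[0,[0,0,0],0],[0,[0,0,0],0],[0,[0,0,0],0],[0,[0,0,0],0],[0,[0,0,0],0],[0,[0,0,0],0]]}}

```text
time: 5.3
ee_pos: [0.4646, 0.0886, 0.0452]
ee_rot: [-1.571, -0.0, -0.221]
force: [0.5, 0.3, 0.9]
finger_gap: 0.0
```

```bash
python3 - <<'E'
from h import *
rep(); s=read_camera("side"); cv2.imwrite("pics/s4.png",cv2.convertScaleAbs(cv2.resize(s[90:270,200:400],None,fx=3,fy=3,interpolation=2)[:,:,::-1],alpha=2.2,beta=10))
p=state()["ee_pos"]; print("tcp in crop",(proj("side",p)-[200,90])*3, "z+20",(proj("side",p+[0,0,.02])-[200,90])*3)
E
```

```text
t 5.3 stop xy [-177.5 -116.9] z 45.2 toolx yaw rel board -0.1 F [0.5 0.3 0.9] gap 2.2554832750362194e-06
tcp in crop [235.76971179 376.56573143] z+20 [233.33523875 346.40256147]
```

View pics/s4.png

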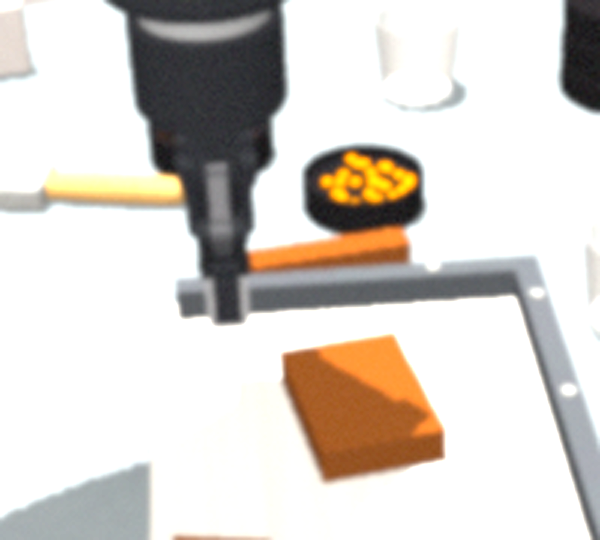

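The closed tip appears at (228,322), but the reported TCP projects to (236,377). The real fingertips therefore stand about 36 mm above the reported TCP. The untouched slab supports this: with reported z at 15 mm the fingers passed over a 30 mm high slab. I'll open to 50 again and lower in small steps, watching the force.

Emit:
{"fn": "play_rows", "kwargs": {"rows": [[50,[0,5,0],0],[50,[0,8,0],0],[50,[0,8,0],0],[50,[0,8,0],0],[50,[0,0,0],0],[50,[0,0,0],0],[50,[0,0,0],0]]}}

```text
time: 5.93
ee_pos: [0.4643, 0.0888, 0.0163]
ee_rot: [-1.571, 0.0, -0.221]
force: [0.7, 0.3, -0.2]
finger_gap: 0.05
```

Emit:
{"fn": "play_rows", "kwargs": {"rows": [[50,[0,3,0],0],[50,[0,2,0],0],[50,[0,0,0],0]]}}

```text
time: 6.18
ee_pos: [0.4642, 0.0888, 0.0111]
ee_rot: [-1.571, 0.0, -0.221]
force: [0.6, 0.2, -0.4]
finger_gap: 0.0501
```

Emit:
{"fn": "play_rows", "kwargs": {"rows": [[50,[0,2,0],0],[50,[0,2,0],0],[50,[0,0,0],0]]}}

```text
time: 6.43
ee_pos: [0.4642, 0.0888, 0.007]
ee_rot: [-1.571, 0.0, -0.221]
force: [-0.2, -0.5, 0.7]
finger_gap: 0.0498
```

Emit:
{"fn": "play_rows", "kwargs": {"rows": [[50,[0,2,0],0],[50,[0,2,0],0],[50,[0,0,0],0]]}}

```text
time: 6.68
ee_pos: [0.4642, 0.0888, 0.003]
ee_rot: [-1.571, 0.0, -0.221]
force: [0.1, 0.1, 0.8]
finger_gap: 0.0501
```

Emit:
{"fn": "play_rows", "kwargs": {"rows": [[50,[0,2,0],0],[50,[0,2,0],0],[50,[0,0,0],0]]}}

```text
time: 6.93
ee_pos: [0.4642, 0.0888, -0.001]
ee_rot: [-1.571, 0.0, -0.221]
force: [0.1, 0.5, -1.1]
finger_gap: 0.0502
```

Emit:
{"fn": "play_rows", "kwargs": {"rows": [[50,[0,2,0],0],[50,[0,2,0],0],[50,[0,0,0],0]]}}

```text
time: 7.18
ee_pos: [0.4642, 0.0888, -0.005]
ee_rot: [-1.571, 0.0, -0.221]
force: [-0.3, 0.5, -0.3]
finger_gap: 0.0499
```

Emit:
{"fn": "play_rows", "kwargs": {"rows": [[50,[0,2,0],0],[50,[0,2,0],0],[50,[0,0,0],0]]}}

```text
time: 7.43
ee_pos: [0.4642, 0.0887, -0.009]
ee_rot: [-1.571, 0.0, -0.221]
force: [-0.2, 0.9, 0.0]
finger_gap: 0.0497
```

Emit:
{"fn": "play_rows", "kwargs": {"rows": [[50,[0,2,0],0],[50,[0,2,0],0],[50,[0,0,0],0]]}}

```text
time: 7.68
ee_pos: [0.4642, 0.0888, -0.013]
ee_rot: [-1.571, 0.0, -0.221]
force: [0.1, -0.2, -0.2]
finger_gap: 0.0499
```

```bash
python3 - <<'E'
from h import *
rep(); s=read_camera("side"); cv2.imwrite("pics/s5.png",cv2.convertScaleAbs(cv2.resize(s[90:270,200:400],None,fx=3,fy=3,interpolation=2)[:,:,::-1],alpha=2.2,beta=10))
E
```

```text
t 7.6833 stop xy [-177.9 -116.8] z -13.0 toolx yaw rel board -0.0 F [ 0.1 -0.2 -0.2] gap 0.04988575236352029
```

View pics/s5.png

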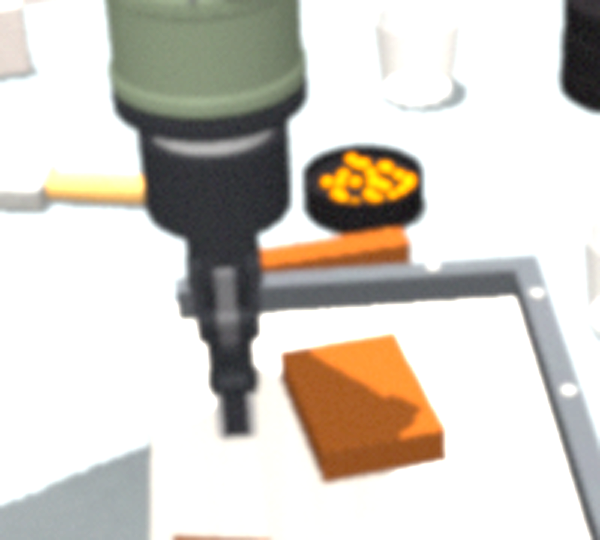

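```bash
python3 - <<'E'
from h import *
for z in (15,20,25,30,35): print(z,RB.T@(ray("side",(278.7,234.7),z/1000)[:2]*1000-O))
E
```

```text
15 [-179.90540658 -129.03822021]
20 [-179.85209604 -135.6057516 ]
25 [-179.7987855  -142.17328299]
30 [-179.74547496 -148.74081437]
35 [-179.69216443 -155.30834576]
```

The estimated tip height is now 25 to 30 mm, so about 9 mm more to go. Then I push.

Emit:
{"fn": "play_rows", "kwargs": {"rows": [[50,[0,2,0],0],[50,[0,2,0],0],[50,[0,0,0],0]]}}

```text
time: 7.98
ee_pos: [0.4642, 0.0888, -0.017]
ee_rot: [-1.571, 0.0, -0.221]
force: [-0.2, -0.3, 0.4]
finger_gap: 0.05
```

Emit:
{"fn": "play_rows", "kwargs": {"rows": [[50,[0,2,0],0],[50,[0,2,0],0],[50,[0,1,0],0],[50,[0,0,0],0]]}}

```text
time: 8.32
ee_pos: [0.4642, 0.0888, -0.022]
ee_rot: [-1.571, 0.0, -0.221]
force: [-0.1, 0.9, 0.3]
finger_gap: 0.0502
```

Emit:
{"fn": "play_rows", "kwargs": {"rows": [[50,[5,0,0],0],[50,[5,0,0],0],[50,[5,0,0],0],[50,[5,0,0],0],[50,[5,0,0],0],[50,[5,0,0],0]]}}

```text
time: 8.82
ee_pos: [0.4938, 0.0823, -0.0217]
ee_rot: [-1.571, 0.001, -0.221]
force: [-3.8, 3.1, 2.1]
finger_gap: 0.0496
```

Emit:
{"fn": "play_rows", "kwargs": {"rows": [[50,[4,0,0],0],[50,[4,0,0],0],[50,[4,0,0],0],[50,[4,0,0],0],[50,[4,0,0],0],[50,[4,0,0],0]]}}

```text
time: 9.32
ee_pos: [0.5169, 0.0766, -0.0217]
ee_rot: [-1.571, 0.001, -0.221]
force: [-6.1, 1.5, 4.4]
finger_gap: 0.0502
```

```bash
python3 - <<'E'
from h import *
rep(); s=read_camera("side"); cv2.imwrite("pics/s6.png",cv2.convertScaleAbs(cv2.resize(s[90:270,200:400],None,fx=3,fy=3,interpolation=2)[:,:,::-1],alpha=2.2,beta=10))
E
```

```text
t 9.3167 stop xy [-123.8 -117.2] z -21.7 toolx yaw rel board -0.1 F [-6.1  1.5  4.4] gap 0.05015754859936973
```

View pics/s6.png

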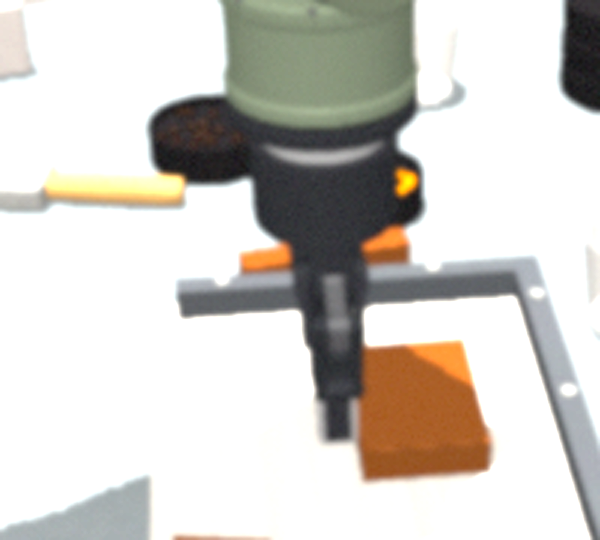

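The slab has turned square to the board, with its near edge at crop x≈362, and is moving with the fingers. I'll carry on to the far fence.

Emit:
{"fn": "play_rows", "kwargs": {"rows": [[50,[4,0,0],0],[50,[4,0,0],0],[50,[4,0,0],0],[50,[4,0,0],0],[50,[4,0,0],0],[50,[4,0,0],0],[50,[4,0,0],0],[50,[4,0,0],0],[50,[4,0,0],0]]}}

```text
time: 10.12
ee_pos: [0.5525, 0.069, -0.0217]
ee_rot: [-1.571, -0.0, -0.221]
force: [-3.0, 1.2, 0.5]
finger_gap: 0.0498
```

Emit:
{"fn": "play_rows", "kwargs": {"rows": [[50,[2,0,0],0],[50,[2,0,0],0]]}}

```text
time: 10.28
ee_pos: [0.5562, 0.0681, -0.0217]
ee_rot: [-1.571, 0.0, -0.221]
force: [-4.8, 0.5, 2.1]
finger_gap: 0.05
```

Emit:
{"fn": "play_rows", "kwargs": {"rows": [[50,[2,0,0],0],[50,[1,0,0],0]]}}

```text
time: 10.45
ee_pos: [0.5571, 0.068, -0.0219]
ee_rot: [-1.572, 0.004, -0.22]
force: [-19.9, 6.6, 12.1]
finger_gap: 0.0495
```

Contact is firm at 20 N, where expected (TCP x≈-82). Next I back off, lift, go round to the slab's right end and turn 90°.

Emit:
{"fn": "play_rows", "kwargs": {"rows": [[50,[-8,0,0],0],[50,[-12,0,0],0],[25,[0,-15,0],0],[25,[0,-25,0],0],[25,[0,-20,0],0],[25,[13,0,-15],0],[25,[13,0,-16],0],[25,[13,0,-16],0],[25,[13,0,-16],0],[25,[13,0,-16],0],[25,[0,0,0],0],[25,[0,0,0],0]]}}

```text
time: 11.45
ee_pos: [0.5861, -0.0204, 0.0383]
ee_rot: [-1.571, -0.001, -0.223]
force: [0.2, 0.3, -0.2]
finger_gap: 0.0251
```

Emit:
{"fn": "play_rows", "kwargs": {"rows": [[25,[0,0,0],-0.12],[25,[0,0,0],-0.12],[25,[0,0,0],-0.12],[25,[0,0,0],-0.12],[25,[0,0,0],-0.12],[25,[0,0,0],-0.12],[25,[0,0,0],-0.12],[25,[0,0,0],-0.12],[25,[0,0,0],-0.12],[25,[0,0,0],-0.12],[25,[0,0,0],-0.12],[25,[0,0,0],-0.12]]}}

```text
time: 12.45
ee_pos: [0.5857, -0.0184, 0.0385]
ee_rot: [-1.571, -0.0, 1.226]
force: [0.5, 0.1, 0.6]
finger_gap: 0.0249
```

Emit:
{"fn": "play_rows", "kwargs": {"rows": [[25,[0,0,0],-0.12],[25,[0,0,0],0],[25,[0,0,0],0]]}}

```text
time: 12.7
ee_pos: [0.5855, -0.0187, 0.0383]
ee_rot: [-1.571, -0.001, 1.336]
force: [-0.7, -0.3, -0.3]
finger_gap: 0.0248
```

```bash
python3 -c "
from h import *
rep(); s=read_camera('side'); cv2.imwrite('pics/s7.png',cv2.convertScaleAbs(cv2.resize(s[110:310,220:420],None,fx=3,fy=3,interpolation=2)[:,:,::-1],alpha=2.2,beta=10))
"
```

```text
t 12.7 stop xy [ -36.  -195.3] z 38.3 toolx yaw rel board 89.2 F [-0.7 -0.3 -0.3] gap 0.0247891902791631
```

View pics/s7.png

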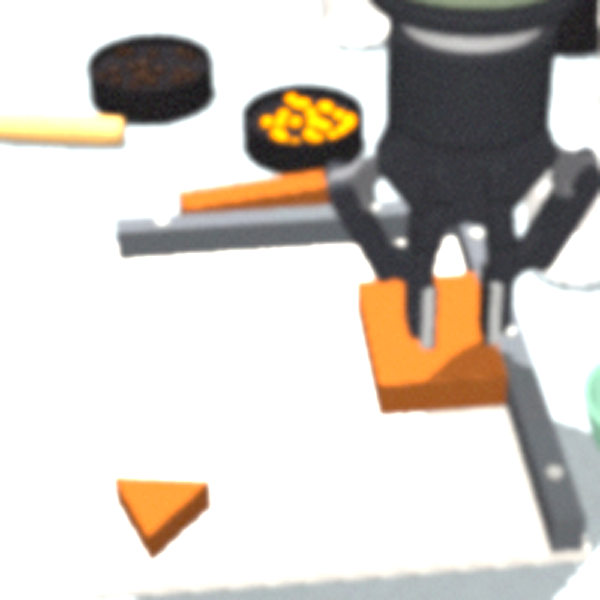

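The slab is flush with the far fence. The fingertips, at (425,345) and (492,345), are still raised, to the right of the slab. I'll check the slab's right end and then lower.

```bash
python3 - <<'E'
from h import *
for c in [(383,388),(506,374),(361,287)]: print(RB.T@(ray("side",(220+c[0]/3,110+c[1]/3),.03)[:2]*1000-O))
for st in [(-47,-195),(-25,-195)]:
  print((proj("side",np.r_[O+RB@st,18]/1000)-[220,110])*3)
E
```

```text
[ -71.23512894 -174.73598373]
[  -4.53864551 -170.96894497]
[-70.6044842  -79.88226131]
[433.93233335 426.01200598]
[475.35122195 422.7128353 ]
```

Emit:
{"fn": "play_rows", "kwargs": {"rows": [[25,[0,10,2],-0.01],[25,[0,10,2],0],[25,[0,10,0],0],[25,[0,8,0],0],[25,[0,0,0],0]]}}

```text
time: 13.17
ee_pos: [0.5807, -0.0185, -0.0018]
ee_rot: [-1.568, 0.001, 1.349]
force: [-0.8, -0.1, 0.3]
finger_gap: 0.0252
```

Emit:
{"fn": "play_rows", "kwargs": {"rows": [[25,[0,5,0],0],[25,[0,4,0],0],[25,[0,0,0],0]]}}

```text
time: 13.42
ee_pos: [0.5815, -0.0186, -0.0094]
ee_rot: [-1.57, 0.0, 1.349]
force: [-0.7, 0.6, -0.2]
finger_gap: 0.0247
```

Emit:
{"fn": "play_rows", "kwargs": {"rows": [[25,[0,4,0],0],[25,[0,4,0],0],[25,[0,0,0],0]]}}

```text
time: 13.67
ee_pos: [0.5814, -0.0186, -0.0174]
ee_rot: [-1.57, 0.0, 1.349]
force: [0.4, -0.2, -0.1]
finger_gap: 0.0251
```

Emit:
{"fn": "play_rows", "kwargs": {"rows": [[25,[5,0,0],0],[25,[5,0,0],0],[25,[5,0,0],0],[25,[5,0,0],0],[25,[5,0,0],0],[25,[5,0,0],0]]}}

```text
time: 14.17
ee_pos: [0.5883, 0.0106, -0.0165]
ee_rot: [-1.571, 0.001, 1.349]
force: [-1.2, -3.7, 3.1]
finger_gap: 0.0252
```

```bash
python3 -c "
from h import *
rep(); s=read_camera('side'); cv2.imwrite('pics/s8.png',cv2.convertScaleAbs(cv2.resize(s[110:310,220:420],None,fx=3,fy=3,interpolation=2)[:,:,::-1],alpha=2.2,beta=10))
"
```

```text
t 14.1667 stop xy [ -39.7 -166. ] z -16.5 toolx yaw rel board 89.9 F [-1.2 -3.7  3.1] gap 0.025239615474324437
```

View pics/s8.png

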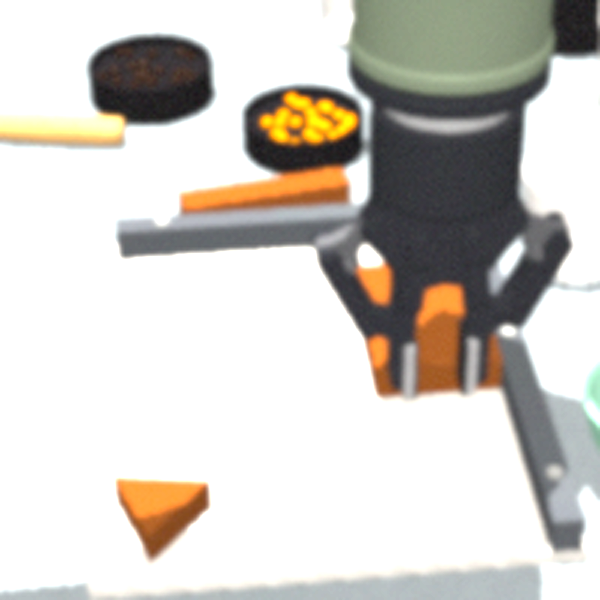

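The fingers bear on the slab's right end at (408,395) and (470,388), and the slab is sliding along the fence. Contact with the left fence should come at TCP y≈-111.

Emit:
{"fn": "play_rows", "kwargs": {"rows": [[25,[5,0,0],0],[25,[5,0,0],0],[25,[5,0,0],0],[25,[5,0,0],0],[25,[5,0,0],0],[25,[5,0,0],0],[25,[5,0,0],0],[25,[5,0,0],0],[25,[5,0,0],0],[25,[4,0,0],0]]}}

```text
time: 15.05
ee_pos: [0.5991, 0.0585, -0.0166]
ee_rot: [-1.571, 0.001, 1.349]
force: [-1.4, -4.6, 3.7]
finger_gap: 0.0254
```

Emit:
{"fn": "play_rows", "kwargs": {"rows": [[25,[2,0,0],0],[25,[2,0,0],0]]}}

```text
time: 15.22
ee_pos: [0.5999, 0.0621, -0.0166]
ee_rot: [-1.571, 0.001, 1.349]
force: [-1.1, -7.2, 5.6]
finger_gap: 0.0248
```

Emit:
{"fn": "play_rows", "kwargs": {"rows": [[25,[1,0,0],0],[25,[1,0,0],0]]}}

```text
time: 15.38
ee_pos: [0.6003, 0.0638, -0.0166]
ee_rot: [-1.571, 0.001, 1.349]
force: [-1.3, -6.8, 5.4]
finger_gap: 0.0252
```

Emit:
{"fn": "play_rows", "kwargs": {"rows": [[25,[1,0,0],0],[25,[1,0,0],0]]}}

```text
time: 15.55
ee_pos: [0.6004, 0.0643, -0.0167]
ee_rot: [-1.57, 0.004, 1.348]
force: [-5.7, -16.3, 11.2]
finger_gap: 0.0252
```

```bash
python3 -c "
from h import *
rep()"
```

```text
t 15.55 stop xy [ -39.6 -111. ] z -16.7 toolx yaw rel board 89.8 F [ -5.7 -16.3  11.2] gap 0.02520883610190848
```

Firm contact at exactly TCP y=-111. I'll back off, lift clear and move towards the robot's right, out of the cameras' view.

Emit:
{"fn": "play_rows", "kwargs": {"rows": [[25,[-4,0,0],0],[25,[-12,0,0],0],[25,[-12,0,0],0],[25,[0,-20,0],0],[25,[0,-30,0],0],[25,[0,-40,0],0],[25,[0,-40,0],0],[25,[-30,-30,0],0],[25,[-30,-20,0],0],[25,[-30,0,0],0],[25,[-30,0,0],0],[25,[-30,0,0],0]]}}

```text
time: 16.55
ee_pos: [0.5609, -0.1092, 0.163]
ee_rot: [-1.571, 0.001, 1.348]
force: [-0.1, -0.5, 0.4]
finger_gap: 0.0251
```

Emit:
{"fn": "play_rows", "kwargs": {"rows": [[25,[-30,0,0],0],[25,[-30,0,0],0],[25,[-30,0,10],0],[25,[-30,0,10],0],[25,[-30,0,10],0],[25,[-30,0,10],0],[25,[-30,0,10],0],[25,[0,0,0],0],[25,[0,0,0],0]]}}

```text
time: 17.3
ee_pos: [0.4651, -0.3028, 0.1624]
ee_rot: [-1.57, 0.0, 1.345]
force: [0.2, 0.6, -0.4]
finger_gap: 0.0249
```

```bash
python3 - <<'E'
from h import *
rep(); a=read_camera("top");s=read_camera("side"); cv2.imwrite("pics/fin.png",np.hstack([cv2.resize(q,None,fx=2,fy=2) for q in (a[120:300,190:390],s[140:320,230:430])])[:,:,::-1])
for c in slabs(a,(180,120,390,290)):
    r=cv2.minAreaRect(c); m=cv2.moments(c); p=(m["m10"]/m["m00"],m["m01"]/m["m00"])
    print(r, "stop",RB.T@(ray("top",p,.03)[:2]*1000-O),cv2.contourArea(c))
    B=np.array([ray("top",q,.03)[:2]*1000 for q in cv2.boxPoints(r)]); d=B[1]-B[0]; print(" edge yaw rel board mod 90",(np.degrees(np.arctan2(d[1],d[0])-b)+45)%90-45)
E
```

```text
t 17.3 stop xy [ -91.5 -498.8] z 162.4 toolx yaw rel board 89.7 F [ 0.2  0.6 -0.4] gap 0.02487083416180019
((259.087158203125, 165.57676696777344), (48.91523742675781, 34.68429946899414), 11.633633613586426) stop [-37.19225646 -52.09803089] 1601.5
 edge yaw rel board mod 90 0.4780182089993801
((200.3630828857422, 192.96461486816406), (10.372893333435059, 52.47463607788086), 3.1798300743103027) stop [-115.89959317   53.24727971] 486.5
 edge yaw rel board mod 90 9.13596681843137
((338.4142150878906, 260.5058898925781), (18.538463592529297, 21.53846549987793), 22.61986541748047) stop [-191.66546592 -242.22361427] 199.0
 edge yaw rel board mod 90 -11.017458109007578
```

View pics/fin.png

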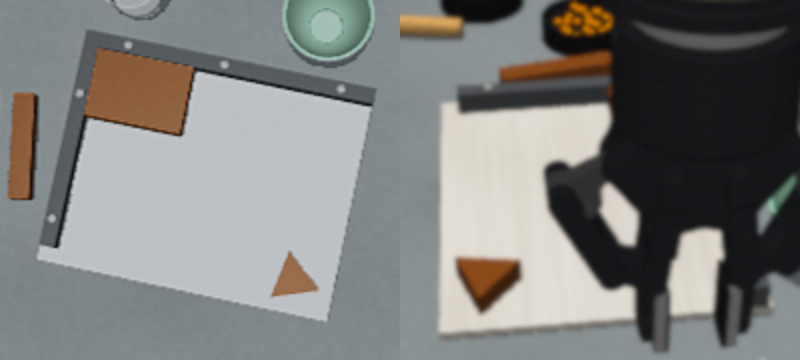

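In the final picture the slab is flush in the corner: centre (-37,-52) against home (-35,-50), 0.5° off. The strip and the offcut are at their starting pixels, and the arm is clear. I'm handing in.

```bash
python3 -c "
from plant import *
print(job_done())"
```

```text
the job is handed in; nothing more can be done
None
```

I pushed the slab home into the corner of the two fences and handed the job in at about 17 s of the 40 s allowed; no verdict was reported. I used the two spread fingertips, first against the far fence (about 24 N at contact), then along it to the left fence (about 21 N).

**Last checks**
- **Slab:** the top view puts its centre at (-37, -52) mm in the board's frame, against a home of (-35, -50). It is 0.5° off square.
- **Flatness:** I judged it flat from the top view only, because the arm hid the slab in the last side picture.
- **Bystanders:** the offcut and the strip are at the same pixels as at the start.
- **Arm:** the gripper is clear of everything, and the force reads about zero.

**Disagreement:** the real fingertips stand about 36–40 mm higher than the reported TCP, which contradicts the text. My first push therefore passed over the slab without touching it. I measured the offset in the side view, confirmed it by lowering in small steps to a reported z of -22 mm without contact, and corrected for it. The slab and fence measurements agreed with the text.

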